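Stow a piston and hold the inspection lamp on it

TASK

Stand the small piston, crown up, on the floor of the empty right-hand compartment of the pulled-out drawer and let go (set it down, do not drop it). Then draw the inspection lamp out of its holder and finish while holding it, still and clear of everything, raised over the drawer and tilted about 45 degrees, lens end low, its beam pointing at the piston from a hand's length away (10 to 20 cm). Leave the drawer open and everything else where it is.

Things in the scene. Friction and masses are not known exactly. Their poses are not given: they have to be found in the camera images.
- piston_center (a point): centre of the piston: a plain aluminium upright cylinder, 48 mm across and 45 mm high, with three dark ring grooves near its top (crown) and a pin hole through its side; 0.13 to 0.23 kg. It starts standing crown up on the bench; this point is half-way up on its axis, z axis up through the crown.
- lamp_lens (a point): lens centre of the inspection lamp, a straight torch 170 mm long: metal head 36 mm across for the first 35 mm from the lens, tapering over 10 mm to a round black handle 28 mm across up to the tail. The z axis runs from the lens to the tail, so the beam goes along -z from this point. The lamp starts upright in its holder. 0.14 to 0.23 kg.
- lamp_center (a point): the lamp's middle, on its axis 85 mm from the lens; z axis towards the tail. Upright in the holder the tail top stands 184 mm above the bench and 102 mm above the holder's rim.
- holder: the lamp's holder, fixed to the bench: a dark steel foot 90 x 80 mm and 10 mm thick with an upright round cup on it, 45 mm outside, 39 mm inside, rim 82 mm above the bench, inner floor 14 mm above the bench. Origin: centre of the foot's underside, on the cup's axis, z up. It may stand on either side of the drawer.
- drawer_bay (a point): point on the floor of the drawer's empty compartment (robot's right), midway across, 65 mm behind the inside of the front panel, 20 mm above the bench. x points to the drawer's back, y left, z up. Compartment 120 mm wide between divider (50 mm high) and side wall (55 mm); front panel 70 mm above the floor; at least 75 mm of open drawer behind this point before the cabinet face.
- cabinet_front (a point): midpoint of the top front edge of the low grey steel drawer unit, 105 mm above the bench; x points to the unit's back, y left, z up. The fixed unit is 260 mm deep (x), 250 mm wide (y), 105 mm high, with an open stock tray 35 mm high on the rear of its top; its front faces roughly towards the robot and the drawer comes out below this edge.
- drawer (a joint): how far the drawer is pulled out, in m: 0 shut, 0.20 fully out; starts 0.16 to 0.20. A push of about 6 N or more slides it. A bar handle stands 35 mm off its front.
- carton: bystander: plain cardboard box 75 x 55 x 40 mm lying in the left compartment. Origin: centre of underside.
- plug: bystander: spark plug about 90 mm long, 20 mm thick, lying on the bench between robot and drawer. Origin: under its hexagon.
- bearing: bystander: flat steel ring 62 mm across with a 25 mm hole, 16 mm high, on the bench to the left. Origin: centre of underside.
- spanner: bystander: steel spanner lying on the bench to the right, origin at its underside near the middle.
Not all that is in view belongs to the job. What is shaped like the part that bears piston_center but blue is not meant.

How it is judged:
On the way, in this order (a step that is already met when the one before it is completed fails the run):
1. the piston stands crown up in the empty compartment, let go and at rest (x of piston_center in the frame of drawer_bay between -0.05 and 0.08 m and y of piston_center in the frame of drawer_bay between -0.05 and 0.05 m and z of piston_center in the frame of drawer_bay between 0.012 and 0.03 m and angle between piston_center's own z axis and vertical below 0.2 rad and contact force between the fingers and piston below 0.1 N and linear speed of piston below 0.02 m/s), for 0.3 s.
2. the lamp is drawn out of its holder and held (contact force between the fingers and lamp above 1 N and height (world z) of lamp_lens above 0.09 m and contact force between lamp and holder below 0.1 N), for 0.2 s.
At the end, for the whole second after the job is handed in: Piston upright and let go on the floor of the right compartment, in the open part; drawer over 100 mm out; lamp held still by the fingers alone, lens over 90 mm up, axis 30 to 60 degrees from vertical, lens low, beam axis within 40 mm of the piston centre, 60 to 250 mm ahead of the lens (all of step 1 and all of step 2 and contact force between lamp and cabinet below 0.1 N and contact force between lamp and piston below 0.1 N and angle between lamp_lens's own z axis and vertical between 0.52 and 1.05 rad and height (world z) of lamp_center above 0.13 m and x of piston_center in the frame of lamp_lens between -0.04 and 0.04 m and y of piston_center in the frame of lamp_lens between -0.04 and 0.04 m and z of piston_center in the frame of lamp_lens between -0.25 and -0.06 m and linear speed of lamp below 0.03 m/s and angular speed of lamp below 0.2 rad/s and value of joint drawer above 0.1 m); the arm keeps its last pose, push and grip.
It fails at once if the piston is dropped into the drawer from more than 40 mm above its floor (height (world z) of piston_center above 0.09 m and contact force between the fingers and piston below 0.05 N).
It fails at once if the drawer is pushed in to less than 100 mm (value of joint drawer below 0.1 m).
It fails at once if a bystander is moved by more than 50 mm (distance of any of carton, plug, bearing, spanner, oil, spray, jar from where it was at the start of the episode above 0.05 m).
It also fails if it takes over 58 s, if anything falls off the work surface, if the arm or the gripper's body presses on something with over 40 N, if the wrist force passes 120 N, or if a joint passes its speed limit or range.

ROBOT

A 7-joint arm with a two-finger parallel gripper is mounted at the origin on the work surface. World frame = base frame: x ahead of the robot, y to its left, z up, the work surface at z = 0. Lengths are in m, angles in rad, forces in N, time in s.
With the tool pointing down it reaches from about 0.35 to 0.9 m from the base axis. Payload 8.1 kg.
Tool frame: the origin (TCP) lies at the very end of the fingers, on their centre line; the grasp point (between the pads) lies 19 mm behind it (arm.grasp_offset is the distance from the TCP to the grasp point, in m); z points along the fingers, y is the direction in which the jaws open and shut (so a half turn about z gives the same grasp; the last joint's range is limited). The gripper opens to 85 mm and grips with 20 to 120 N. Pads are 22 mm wide; open, the fingers measure 114 mm over their backs; the gripper's body (76 mm by 85 mm) begins 54 mm behind the grasp point. The pads swing forward as they close: fully open they stand 13 mm farther back than shut.
Start: joints at [-1.299, 0.434, 0.025, 1.573, -0.012, 1.134, -0.075], TCP at [0.229, 0.582, 0.21] pointing down, gripper open.
Joint ranges: [-2.62, 2.62], [-0.44, 2.09], [-1.27, 1.32], [0.08, 2.57], [-1.32, 4.46], [0.12, 2], [-2.74, 2.74]. Speed limits (rad/s): [2.22, 2.22, 3.01, 3.01, 3.14, 3.14, 3.14].

INTERFACE

Orientations are given as a unit quaternion [x, y, z, w].
In Python, from bench import arm gives the robot as it stands.
- The arm moves only by the tool step_arm, never from a script. Its argument "targets" is a list of rows, each a list of 7 numbers: the shift along the world's x, y, z in units of 25 mm (1.0 is 25 mm), then the turn, a rotation vector about the world's x, y, z in units of 6 degrees (1.0 is 6 degrees), then the opening, from 0 (shut) to 1 (fully open). In form: [[x, y, z, rx, ry, rz, claw], ...]. A call has exactly 10 rows; each row shifts and turns the commanded pose from where the row before left it; what a row does not reach is not made up. A row lasts 1/10 s, in which the tool goes at most 50 mm and 8.59 degrees, less where a joint would pass 70% of its speed; a pose out of reach is approached as far as the arm can. A call is refused whole if a number of a shift passes 1 or a number of a turn 1, either way. A call with a gripper value outside its range is refused whole. The fingers move at their own pace and stop on an object; "squeeze" is the grip in N (left out, the last holds). Time passes only in rows, so rows that do not move let the fingers close, or fill a call up. It gives the time, the measured TCP pose, the force and the opening at its end, in the units of the state.
- arm.get_state(): the state, without advancing time (a new reading comes with each control period).
- arm.read_camera(name): name is "side" or "top" or "wrist"; returns a dict with "frame" (420x560x3 uint8, red, green, blue), "camera_matrix" (3x3 intrinsics, pixels), "world_from_camera" (4x4, takes a point from camera to world coordinates); the wrist camera has in their place "tool_from_camera" (4x4, takes a point from camera to tool coordinates, whose origin is the TCP and whose axes are the flange's). Camera axes: x right, y up, looking along -z (the intrinsics and any distortion apply to the point x, -y, -z); pixel columns grow to the right and rows downward; lengths in m; the calibration is good to about 2 mm. A picture is of the moment at which its call begins: read the wrist's pose just before it. There is no depth.
- arm.sign_off(): hands the job in, once; it reports no verdict.
The state is a dict: "time": time; "joint_positions": joint angles; "qvel": joint speeds; "joint_torque": joint torques, N m; "position": TCP position; "tool_rot": TCP orientation; "ft_force": force on the tool from outside, world axes, zero at the start; "moment": the same for the moment, N m; "finger_gap": finger opening in m.
Only numpy, scipy, OpenCV 4.12 (cv2) and the standard library are available. Lean on these libraries where they do the work, as an engineer would, in place of code of your own. Each camera call takes 0.05 s, during which the arm holds its last target.

## Working session

There is one attempt and no reset: what is moved stays moved. The work goes in short steps, Python scripts to look and compute and a tool call to move; the robot and the scene stay as the last step left them, time stands still between calls to the robot, and variables do not carry over. Pictures are saved under pics/ and viewed, and the job is handed in when it is done.

Besides the shell and the picture viewer there is one more tool, called after "Emit:" as a command line: name --pt "numbers of a row" for each row, then --argument value for the rest. step_arm: Moves the arm, as the interface text tells. Its arguments: {"type":"object","properties":{"targets":{"type":"array"},"squeeze":{"type":"number"}},"required":["targets"]}

```bash
ls; mkdir -p pics
python3 - <<'E'
from bench import arm
import cv2, numpy as np
s=arm.get_state(); print(s)
for n in ("side","top","wrist"):
    c=arm.read_camera(n); cv2.imwrite(f"pics/{n}0.png",c["frame"][:,:,::-1])
    print(n,np.round(c["camera_matrix"],2).tolist()); print({k:(np.round(v,4).tolist()) for k,v in c.items() if k not in("frame","camera_matrix")})
E
```

```text
pics
{'time': 0.0, 'joint_positions': array([-1.29862143,  0.43524875,  0.02501019,  1.57410328, -0.01160446,
        1.13398704, -0.07508276]), 'qvel': array([ 0.00071653, -0.00084596,  0.00022833, -0.00177738, -0.00058791,
        0.00035709, -0.00019132]), 'joint_torque': array([ 5.01851991e-04, -6.70484018e+01,  1.02517895e+00, -3.16211593e+01,
        1.54916220e-02,  1.27189924e-02,  2.71615136e-05]), 'position': array([0.22866679, 0.58108712, 0.20870803]), 'tool_rot': array([ 1.86336023e-01,  9.82485748e-01, -7.97432593e-04, -7.11855334e-05]), 'ft_force': array([-0.20026199,  0.20470818,  0.24465264]), 'moment': array([0.02130911, 0.01126778, 0.04478611]), 'finger_gap': 0.08586025539747479}
side [[530.43, 0.0, 274.69], [0.0, 530.43, 205.09], [0.0, 0.0, 1.0]]
{'world_from_camera': [[-0.9939, 0.0686, -0.0866, 0.4742], [-0.1104, -0.5968, 0.7948, 1.0562], [0.0028, 0.7995, 0.6007, 0.904], [0.0, 0.0, 0.0, 1.0]]}
top [[458.54, 0.0, 281.48], [0.0, 458.54, 211.19], [0.0, 0.0, 1.0]]
{'world_from_camera': [[-0.0237, 0.9923, -0.1216, 0.4566], [-0.9997, -0.0233, 0.0047, -0.0079], [0.0019, 0.1217, 0.9926, 1.0887], [0.0, 0.0, 0.0, 1.0]]}
wrist [[348.89, 0.0, 278.49], [0.0, 348.89, 214.42], [0.0, 0.0, 1.0]]
{'tool_from_camera': [[-0.0007, 0.9648, 0.2629, 0.0653], [1.0, 0.0009, -0.0005, -0.0002], [-0.0007, 0.2629, -0.9648, -0.1631], [0.0, 0.0, 0.0, 1.0]]}
```

View pics/side0.png

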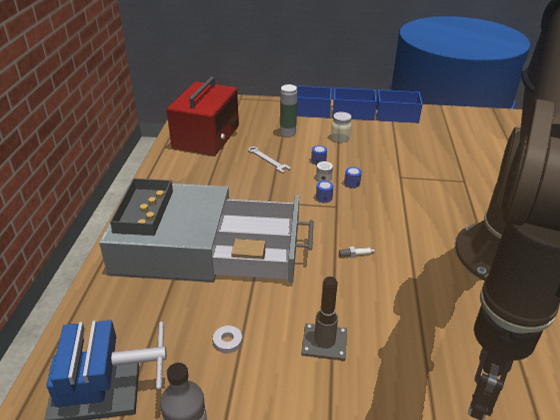

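View pics/top0.png

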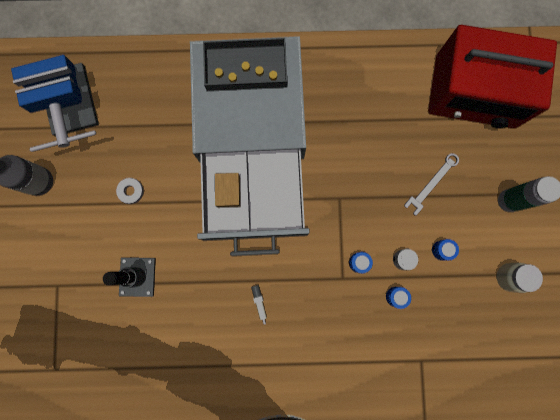

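View pics/wrist0.png

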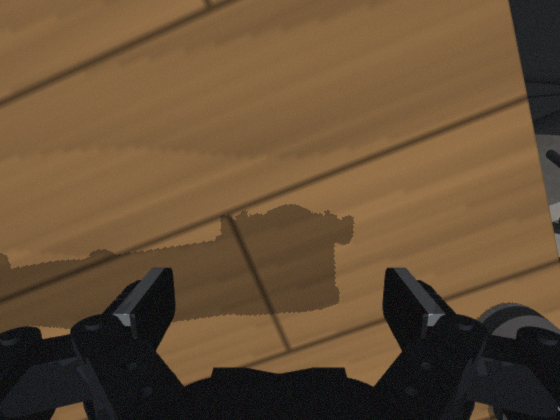

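Candidates in the top view: the silver one at (405,259), and three blue ones at (361,262), (446,250) and (400,297). The silver aluminium one is the piston; I'll confirm it in a crop. The lamp is at (125,278) in its holder, left of the drawer.

```bash
cat > h.py <<'E'
import numpy as np, cv2
from bench import arm
from scipy.spatial.transform import Rotation as R
def ray(c,u,v):
    K=c["camera_matrix"]; T=c["world_from_camera"] 
    d=np.array([(u-K[0,2])/K[0,0],-(v-K[1,2])/K[1,1],-1.0])
    return T[:3,3],T[:3,:3]@d
def atz(c,u,v,z):
    o,d=ray(c,u,v); return o+d*(z-o[2])/d[2]
def proj(c,p):
    K=c["camera_matrix"];T=c["world_from_camera"]
    q=T[:3,:3].T@(np.asarray(p)-T[:3,3]); return np.array([K[0,2]+K[0,0]*q[0]/-q[2],K[1,2]-K[1,1]*q[1]/-q[2]])
def cam(n):
    if n=="wrist":
        s=arm.get_state(); c=arm.read_camera(n)
        T=np.eye(4);T[:3,:3]=R.from_quat(s["tool_rot"]).as_matrix();T[:3,3]=s["position"]
        c["world_from_camera"]=T@c["tool_from_camera"]; return c
    return arm.read_camera(n)
def crop(c,u0,v0,u1,v1,k,name):
    f=c["frame"][v0:v1,u0:u1,::-1]; f=cv2.resize(f,None,fx=k,fy=k,interpolation=cv2.INTER_CUBIC); cv2.imwrite("pics/"+name,f)
E
python3 - <<'E'
from h import *
t=cam("top");crop(t,340,230,470,320,6,"t_p.png");crop(t,190,140,320,260,5,"t_d.png");crop(t,95,250,165,305,8,"t_l.png")
s=cam("side");crop(s,290,135,380,215,7,"s_p.png");crop(s,285,265,365,365,6,"s_l.png");crop(s,200,180,330,290,5,"s_d.png")
E
cd pics; ls
```

```text
s_d.png
s_l.png
s_p.png
side0.png
t_d.png
t_l.png
t_p.png
top0.png
wrist0.png
```

View pics/t_p.png

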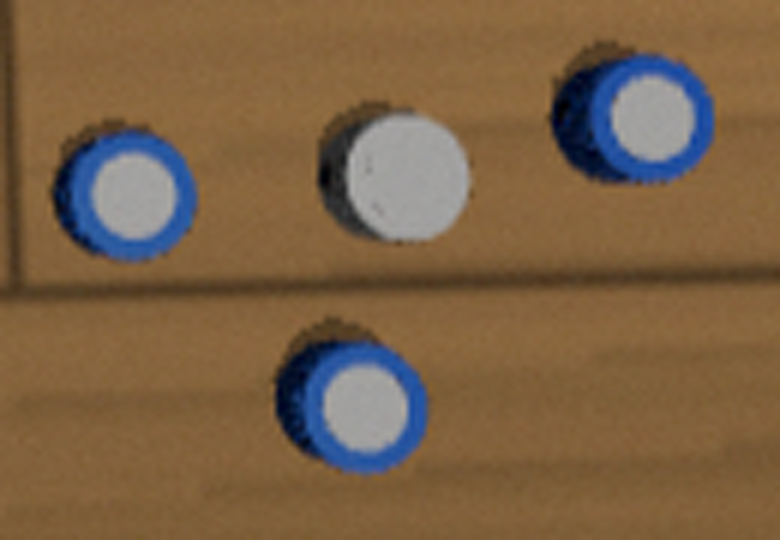

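View pics/s_p.png

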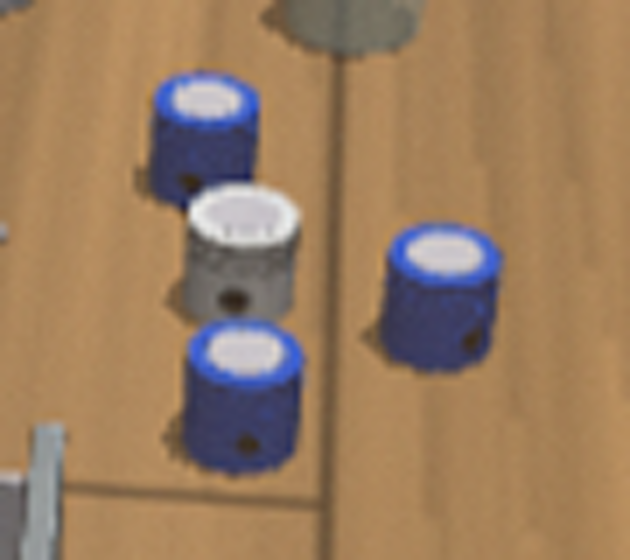

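View pics/t_d.png

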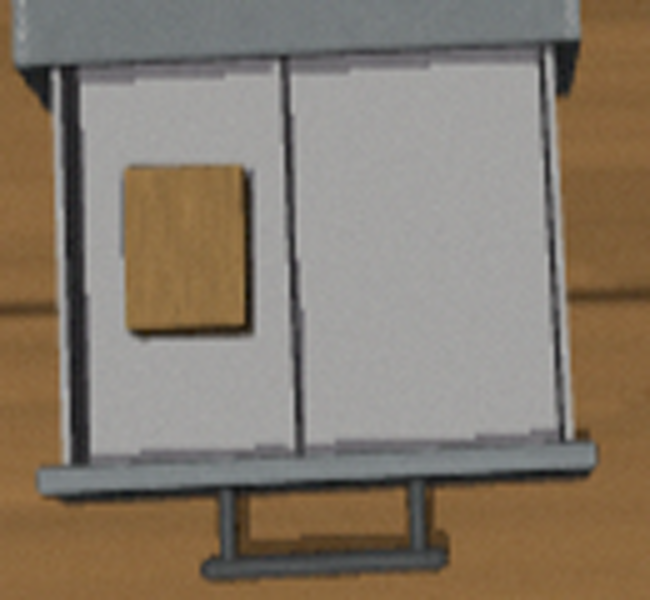

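View pics/t_l.png

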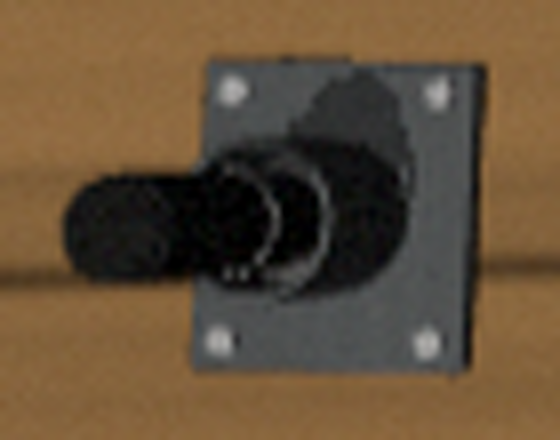

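View pics/s_l.png

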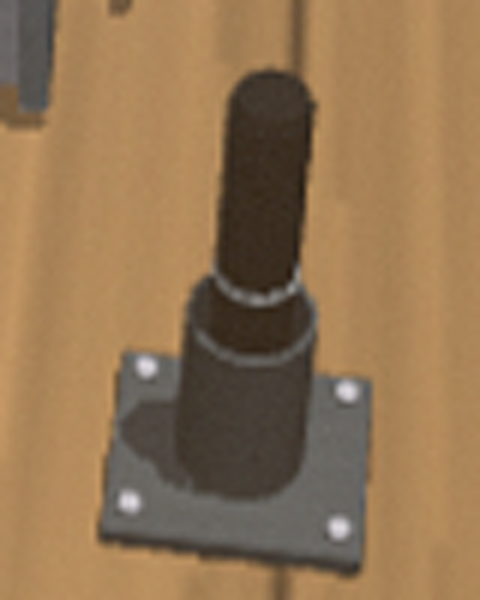

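View pics/s_d.png

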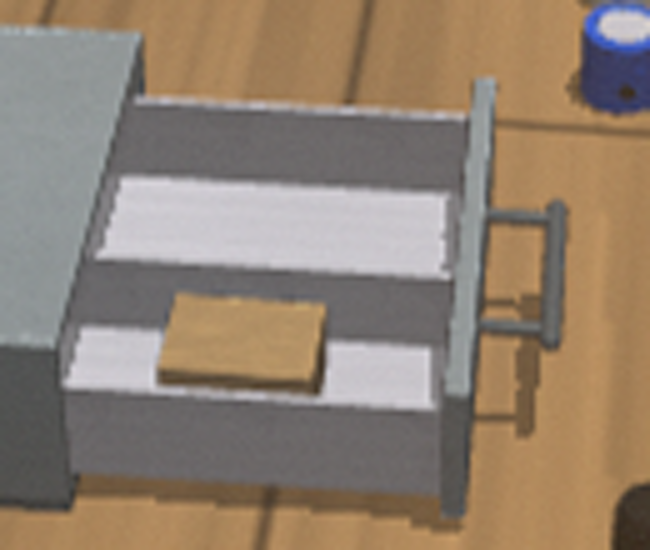

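The crop confirms it: the piston is the silver one with a silver rim (crown centre about (408,259.7) in top and (325,165.6) in side). The three blue-rimmed ones are decoys.

Run:
```python
from h import *
np.set_printoptions(precision=4,suppress=True)
t=cam("top");s=cam("side")
def o(u0,v0,k,x,y): return ((x+.5)/k-.5+u0,(y+.5)/k-.5+v0)
P=lambda x,y,z:atz(t,*o(340,230,6,x,y),z)
print("piston top",P(408,178,.045),"side",atz(s,*o(290,135,7,244,214),.045))
for n,q in dict(blueL=(134,196),blueR=(652,118),blueF=(365,406)).items(): print(n,P(*q,.045))
D=lambda x,y,z:atz(t,*o(190,140,5,x,y),z)
print("sidewall top front in",D(570,440,.075),"back",D(548,48,.075))
print("sidewall inner top edge",D(562,440,.075),D(543,48,.075))
print("divider top",D(300,450,.07),D(285,58,.07))
print("panel top: rear L,R, front L,R",D(38,470,.09),D(595,440,.09),D(40,495,.09),D(597,467,.09))
print("cab front edge",D(18,66,.105),D(580,40,.105))
print("handle",D(225,570,.05),D(430,560,.05))
print("floor front edge",D(310,443,.02),D(545,432,.02))
S=lambda x,y,z:atz(s,*o(200,180,5,x,y),z)
print("S panel top rear R,L",S(478,80,.09),S(450,393,.09),"cab edge",S(145,32,.105),S(60,347,.105))
print("S floor corners right comp",S(450,193,.02),S(442,275,.02),S(122,178,.02))
L=lambda x,y,z:atz(t,*o(95,250,8,x,y),z)
print("tail top",L(115,228,.184), "side",atz(s,*o(285,265,6,270,88),.184))
c=[L(*q,.01) for q in((208,60),(482,63),(470,372),(193,370))];print("foot",np.array(c),np.mean(c,0))
M=lambda x,y,z:atz(s,*o(285,265,6,x,y),z)
c=[M(*q,.01) for q in((127,352),(371,379),(358,566),(103,530))];print("foot side",np.array(c),np.mean(c,0))
```

```text
piston top [ 0.4681 -0.2958  0.045 ] side [ 0.472  -0.2955  0.045 ]
blueL [ 0.4638 -0.1921  0.045 ]
blueR [ 0.4885 -0.3895  0.045 ]
blueF [ 0.3838 -0.2749  0.045 ]
sidewall top front in [ 0.5429 -0.0609  0.075 ] back [ 0.7212 -0.0562  0.075 ]
sidewall inner top edge [ 0.543  -0.0573  0.075 ] [ 0.7213 -0.0539  0.075 ]
divider top [0.5417 0.0592 0.07  ] [0.7206 0.0633 0.07  ]
panel top: rear L,R, front L,R [0.534  0.1722 0.09  ] [ 0.5414 -0.071   0.09  ] [0.5231 0.1714 0.09  ] [ 0.5296 -0.0715  0.09  ]
cab front edge [0.7107 0.1781 0.105 ] [ 0.7167 -0.0689  0.105 ]
handle [0.4899 0.0952 0.05  ] [0.4922 0.0026 0.05  ]
floor front edge [0.5491 0.0578 0.02  ] [ 0.5517 -0.0522  0.02  ]
S panel top rear R,L [ 0.5428 -0.068   0.09  ] [0.5362 0.1735 0.09  ] cab edge [ 0.7192 -0.0702  0.105 ] [0.7127 0.1794 0.105 ]
S floor corners right comp [ 0.5554 -0.0597  0.02  ] [0.5535 0.0088 0.02  ] [ 0.7329 -0.0525  0.02  ]
tail top [0.4439 0.3275 0.184 ] side [0.4481 0.3255 0.184 ]
foot [[0.4894 0.3659 0.01  ]
 [0.4867 0.2859 0.01  ]
 [0.3977 0.2884 0.01  ]
 [0.4002 0.3686 0.01  ]] [0.4435 0.3272 0.01  ]
foot side [[0.4893 0.2889 0.01  ]
 [0.4018 0.2914 0.01  ]
 [0.4059 0.3728 0.01  ]
 [0.4925 0.3677 0.01  ]] [0.4474 0.3302 0.01  ]
```

Piston at about (0.470, -0.296), lamp axis (0.446, 0.327), drawer bay about (0.606, 0.001) with a yaw of about -1.6°. I'll raise the tool and travel to the piston.

Emit:
step_arm --pt "0.6 -1 0.4 0 0 -0.3 1" --pt "0.6 -1 0.4 0 0 -0.3 1" --pt "0.6 -1 0.4 0 0 -0.3 1" --pt "0.6 -1 0.4 0 0 -0.3 1" --pt "0.6 -1 0.4 0 0 -0.3 1" --pt "0.6 -1 0.4 0 0 -0.3 1" --pt "0.6 -1 0.4 0 0 -0.3 1" --pt "0.6 -1 0.2 0 0 -0.3 1" --pt "0.6 -1 0 0 0 -0.3 1" --pt "0.6 -1 0 0 0 -0.3 1" --squeeze 40

```text
time: 1.35
position: [0.3794, 0.3306, 0.2849]
tool_rot: [0.338, 0.941, 0.0, 0.0]
ft_force: [-0.2, 0.2, -1.2]
finger_gap: 0.0852
```

Emit:
step_arm --pt "0.3 -1 0 0 0 -0.3 1" --pt "0.3 -1 0 0 0 -0.3 1" --pt "0.3 -1 0 0 0 -0.3 1" --pt "0.3 -1 0 0 0 -0.3 1" --pt "0.3 -1 0 0 0 -0.3 1" --pt "0.3 -1 0 0 0 -0.3 1" --pt "0.3 -1 0 0 0 -0.3 1" --pt "0.3 -1 0 0 0 -0.3 1" --pt "0.3 -1 0 0 0 -0.3 1" --pt "0.3 -1 0 0 0 -0.3 1"

```text
time: 2.35
position: [0.4539, 0.0797, 0.2846]
tool_rot: [0.482, 0.876, 0.0, -0.0]
ft_force: [-0.1, 0.5, 0.5]
finger_gap: 0.0854
```

Emit:
step_arm --pt "0 -1 0 0 0 -0.12 1" --pt "0 -1 0 0 0 -0.12 1" --pt "0 -1 0 0 0 -0.12 1" --pt "0 -1 0 0 0 -0.12 1" --pt "0 -1 0 0 0 -0.12 1" --pt "0 -1 0 0 0 -0.12 1" --pt "0 -1 0 0 0 -0.12 1" --pt "0 -1 0 0 0 -0.12 1" --pt "0 -1 0 0 0 -0.12 1" --pt "0 -1 0 0 0 -0.12 1"

```text
time: 3.35
position: [0.4531, -0.17, 0.2846]
tool_rot: [0.536, 0.845, 0.0, 0.0]
ft_force: [-0.2, 0.5, -0.3]
finger_gap: 0.0853
```

Emit:
step_arm --pt "0.1 -0.7 -0.3 0 0 0 1" --pt "0.1 -0.7 -0.4 0 0 0 1" --pt "0.1 -0.7 -0.4 0 0 0 1" --pt "0.1 -0.7 -0.4 0 0 0 1" --pt "0.1 -0.7 -0.4 0 0 0 1" --pt "0.1 -0.7 -0.4 0 0 0 1" --pt "0.1 -0.7 -0.4 0 0 0 1" --pt "0 -0.1 -0.4 0 0 0 1" --pt "0 0 0 0 0 0 1" --pt "0 0 0 0 0 0 1"

```text
time: 4.35
position: [0.471, -0.2928, 0.207]
tool_rot: [0.535, 0.845, 0.0, -0.0]
ft_force: [-0.1, 1.1, 0.3]
finger_gap: 0.0851
```

Run:
```python
from h import *
c=cam("wrist"); cv2.imwrite("pics/w1.png",c["frame"][:,:,::-1])
print(arm.get_state()["position"], proj(c,[.470,-.296,.045]))
```

```text
[ 0.47139063 -0.29269279  0.20732266] [275.23097307 193.79566747]
```

View pics/w1.png

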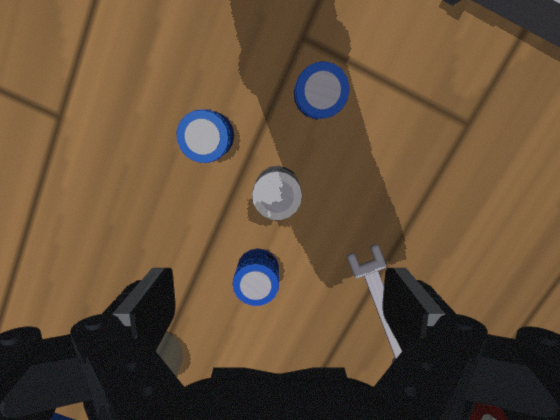

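Piston crown at (277,194) in the wrist view, predicted (275,194); blue ones at (205,136), (322,90) and (256,285). This agrees, so I'll descend.

Run:
```python
from h import *
c=cam("wrist"); print(atz(c,277,194,.045), atz(c,367,262,.005)); crop(c,230,150,330,230,7,"w1c.png")
```

```text
[ 0.47208848 -0.29547588  0.045     ] [ 0.60064494 -0.33046852  0.005     ]
```

View pics/w1c.png

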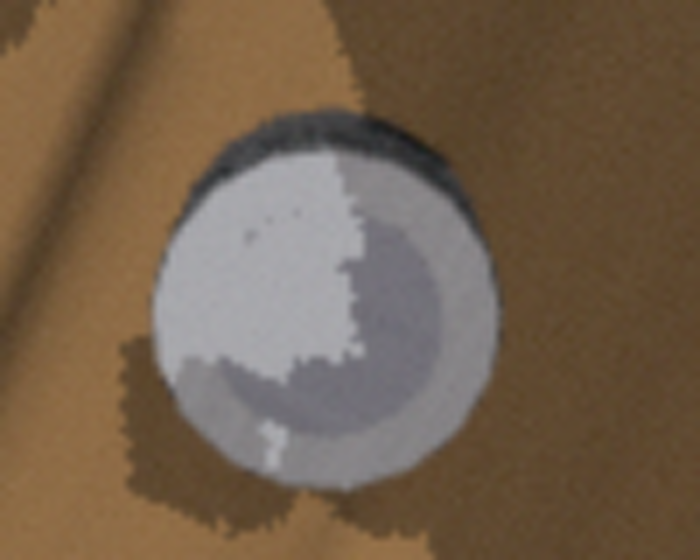

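Emit:
step_arm --pt "0 -0.1 -0.8 0 0 0 1" --pt "0 0 -0.8 0 0 0 1" --pt "0 0 -0.8 0 0 0 1" --pt "0 0 -0.8 0 0 0 1" --pt "0 0 -0.8 0 0 0 1" --pt "0 0 -0.3 0 0 0 1" --pt "0 0 0 0 0 0 1" --pt "0 0 0 0 0 0 1" --pt "0 0 0 0 0 0 1" --pt "0 0 0 0 0 0 1"

```text
time: 5.45
position: [0.4719, -0.2961, 0.1004]
tool_rot: [0.535, 0.845, 0.0, 0.001]
ft_force: [0.1, 0.7, -1.1]
finger_gap: 0.0853
```

Emit:
step_arm --pt "0 0 -0.7 0 0 0 1" --pt "0 0 -0.7 0 0 0 1" --pt "0 0 -0.7 0 0 0 1" --pt "0 0 -0.7 0 0 0 1" --pt "0 0 -0.5 0 0 0 1" --pt "0 0 -0.3 0 0 0 1" --pt "0 0 0 0 0 0 1" --pt "0 0 0 0 0 0 0.3" --pt "0 0 0 0 0 0 0.3" --pt "0 0 0 0 0 0 0.3"

```text
time: 6.45
position: [0.4718, -0.2962, 0.0104]
tool_rot: [0.535, 0.845, 0.0, 0.001]
ft_force: [-4.1, 3.6, 14.3]
finger_gap: 0.0465
```

Emit:
step_arm --pt "0 0 0 0 0 0 0.3" --pt "0 0 0 0 0 0 0.3" --pt "0 0 0 0 0 0 0.2" --pt "0 0 0 0 0 0 0.2" --pt "0 0 0 0 0 0 0.2" --pt "0 0 0 0 0 0 0.2" --pt "0 0 0.3 0 0 0 0.2" --pt "0 0 0.4 0 0 0 0.2" --pt "0 0 0.4 0 0 0 0.2" --pt "0 0 0 0 0 0 0.2"

```text
time: 7.45
position: [0.4723, -0.2965, 0.0388]
tool_rot: [0.535, 0.845, 0.0, 0.001]
ft_force: [0.4, 0.0, -1.7]
finger_gap: 0.046
```

Run:
```python
from h import *
s=cam("side"); crop(s,270,60,410,220,4,"s2.png"); print(arm.get_state()["position"],arm.get_state()["finger_gap"])
c=cam("wrist"); cv2.imwrite("pics/w2.png",c["frame"][:,:,::-1])
```

```text
[ 0.47199719 -0.29616634  0.03802792] 0.045949214664331245
```

View pics/s2.png

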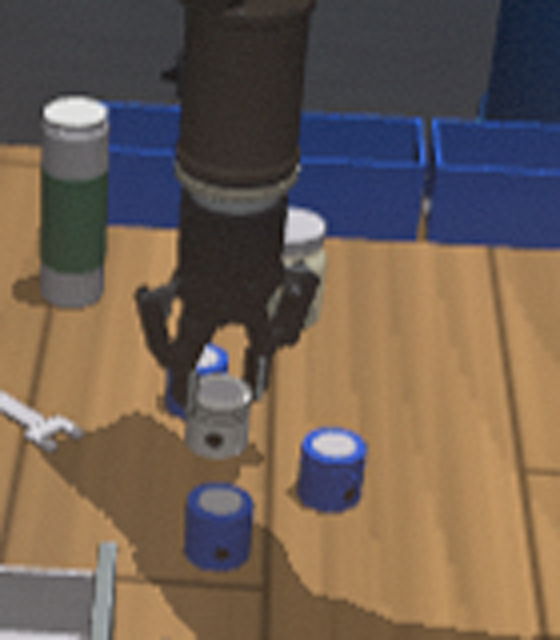

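View pics/w2.png

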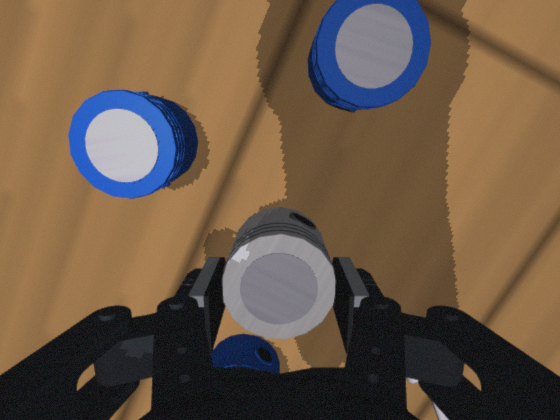

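Gripped and lifted upright (crown at (279,287) in the wrist view, blue ones untouched). Now I'll lift and carry it to the drawer.

Emit:
step_arm --pt "0 0 0.6 0 0 0 0.2" --pt "0 0 0.9 0 0 0 0.2" --pt "0 0 0.9 0 0 0 0.2" --pt "0 0 0.9 0 0 0 0.2" --pt "0.1 0.4 0.9 0 0 0 0.2" --pt "0.2 0.5 0.9 0 0 0 0.2" --pt "0.4 0.7 0.8 0 0 -0.3 0.2" --pt "0.4 0.8 0.5 0 0 -0.3 0.2" --pt "0.4 0.8 0.1 0 0 -0.3 0.2" --pt "0.4 0.8 0 0 0 -0.3 0.2"

```text
time: 8.55
position: [0.5192, -0.1954, 0.201]
tool_rot: [0.588, 0.809, 0.0, 0.001]
ft_force: [0.2, -0.5, -2.4]
finger_gap: 0.046
```

Emit:
step_arm --pt "0.4 0.8 0 0 0 -0.3 0.2" --pt "0.4 0.8 0 0 0 -0.3 0.2" --pt "0.4 0.8 0 0 0 -0.3 0.2" --pt "0.4 0.8 0 0 0 -0.3 0.2" --pt "0.4 0.8 0 0 0 -0.3 0.2" --pt "0.4 0.8 0 0 0 -0.3 0.2" --pt "0.4 0.8 0 0 0 -0.3 0.2" --pt "0.4 0.8 0 0 0 -0.3 0.2" --pt "0.3 0.7 0 0 0 -0.3 0.2" --pt "0.2 0.5 0 0 0 0 0.2"

```text
time: 9.55
position: [0.6115, -0.0043, 0.1999]
tool_rot: [0.695, 0.719, -0.0, -0.0]
ft_force: [0.7, -0.5, -1.8]
finger_gap: 0.0459
```

Run:
```python
from h import *
s=cam("side"); cv2.imwrite("pics/s3.png",s["frame"][:,:,::-1]); print(arm.get_state())
c=cam("wrist"); cv2.imwrite("pics/w3.png",c["frame"][:,:,::-1])
t=cam("top"); cv2.imwrite("pics/t3.png",t["frame"][:,:,::-1])
```

```text
{'time': 9.6, 'joint_positions': array([-0.5760093 ,  0.48983428,  0.7380091 ,  1.66084032, -0.35855556,
        1.13113075,  0.29616027]), 'qvel': array([ 0.01894808, -0.01108308, -0.00499707,  0.02159887,  0.00326663,
       -0.01056796,  0.05246748]), 'joint_torque': array([ 7.54329443e+00, -6.48595405e+01,  1.77495611e+01, -2.77114481e+01,
        1.43215097e+00,  1.53678479e-01,  3.84175190e-03]), 'position': array([ 0.61222411, -0.0019762 ,  0.19956513]), 'tool_rot': array([ 6.93672526e-01,  7.20290312e-01,  3.39867022e-04, -4.21408733e-04]), 'ft_force': array([ 1.3439412 ,  2.38211241, -1.7599957 ]), 'moment': array([ 0.17536228, -0.10289165, -0.00365621]), 'finger_gap': 0.04599102031242295}
```

View pics/s3.png

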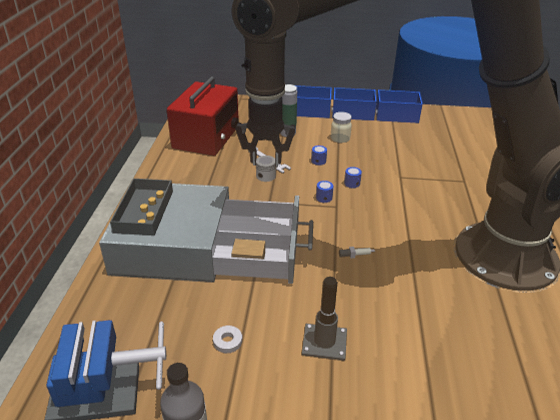

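View pics/w3.png

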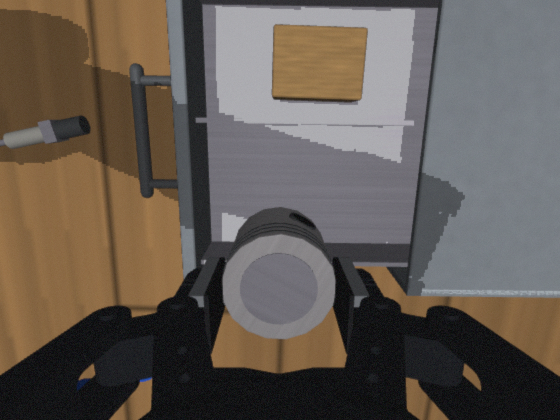

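The wrist view shows the divider top at row ~122, the right wall top at row ~262, the panel rear edge at col ~187 and the cabinet edge at col ~425. I'll check the centring.

Run:
```python
from h import *
c=cam("wrist");st=arm.get_state();print(st["position"])
for n,p in dict(div=(200,120,.07),div2=(412,123,.07),wall=(215,262,.075),wall2=(400,262,.075),floorR=(240,243,.02),floorDiv=(300,126,.02),panel=(187,150,.09),panel2=(181,30,.09),cab=(438,100,.105),cab2=(412,290,.105),frontfl=(213,150,.02)).items(): print(n,np.round(atz(c,*p),4))
crop(c,170,90,450,300,2.8,"w3c.png")
```

```text
[ 0.61090762 -0.00677077  0.19972114]
div [0.5463 0.0577 0.07  ]
div2 [0.7182 0.0614 0.07  ]
wall [ 0.5578 -0.0636  0.075 ]
wall2 [ 0.7218 -0.0578  0.075 ]
floorR [ 0.5741 -0.065   0.02  ]
floorDiv [0.6305 0.0551 0.02  ]
panel [0.5401 0.0352 0.09  ]
panel2 [0.5387 0.119  0.09  ]
cab [0.7214 0.0775 0.105 ]
cab2 [ 0.723  -0.0696  0.105 ]
frontfl [0.5474 0.0296 0.02  ]
```

View pics/w3c.png

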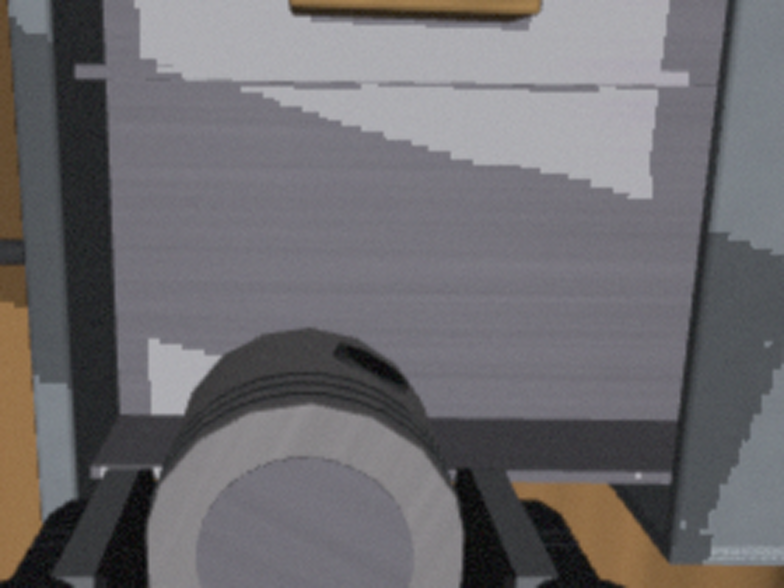

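Emit:
step_arm --pt "0 0 -0.4 0 0 0 0.2" --pt "0 0 -0.8 0 0 0 0.2" --pt "0 0 -0.8 0 0 0 0.2" --pt "0 0 -0.8 0 0 0 0.2" --pt "0 0 -0.8 0 0 0 0.2" --pt "0 0 -0.8 0 0 0 0.2" --pt "0 0 -0.8 0 0 0 0.2" --pt "0 0 -0.4 0 0 0 0.2" --pt "0 0 0 0 0 0 0.2" --pt "0 0 0 0 0 0 0.2"

```text
time: 10.75
position: [0.6115, -0.0066, 0.06]
tool_rot: [0.695, 0.719, 0.0, 0.0]
ft_force: [0.4, -0.3, -1.7]
finger_gap: 0.0461
```

Run:
```python
from h import *
s=cam("side"); crop(s,180,130,340,290,4,"s4.png")
for i in range(4): print(arm.get_state()["position"]); c=cam("wrist")
cv2.imwrite("pics/w4.png",c["frame"][:,:,::-1])
```

```text
[ 0.61188594 -0.00641255  0.06038735]
[ 0.61202511 -0.00628257  0.06053921]
[ 0.61203217 -0.0060835   0.06055324]
[ 0.61192594 -0.00594072  0.06042454]
```

View pics/s4.png

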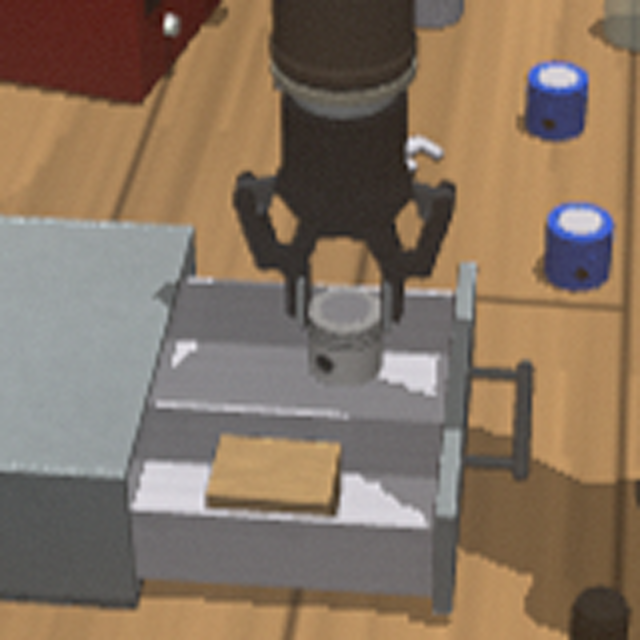

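View pics/w4.png

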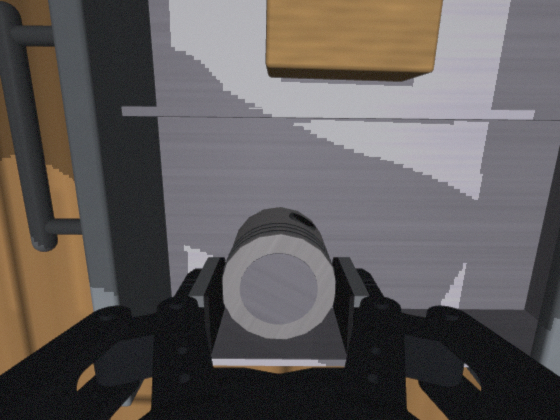

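Piston above the compartment floor, level, clear of the walls. Lowering slowly.

Emit:
step_arm --pt "0 0.2 -0.3 0 0 0 0.2" --pt "0 0 -0.3 0 0 0 0.2" --pt "0 0 -0.2 0 0 0 0.2" --pt "0 0 -0.1 0 0 0 0.2" --pt "0 0 -0.1 0 0 0 0.2" --pt "0 0 -0.06 0 0 0 0.2" --pt "0 0 -0.04 0 0 0 0.2" --pt "0 0 0 0 0 0 0.2" --pt "0 0 0 0 0 0 0.2" --pt "0 0 0 0 0 0 0.2"

```text
time: 12.0
position: [0.6114, -0.0009, 0.0322]
tool_rot: [0.695, 0.719, 0.0, 0.0]
ft_force: [0.7, 0.2, -0.9]
finger_gap: 0.0461
```

Emit:
step_arm --pt "0 0 -0.04 0 0 0 0.2" --pt "0 0 0 0 0 0 0.2" --pt "0 0 -0.04 0 0 0 0.2" --pt "0 0 0 0 0 0 0.2" --pt "0 0 0 0 0 0 0.2" --pt "0 0 0 0 0 0 0.2" --pt "0 0 0 0 0 0 0.2" --pt "0 0 0 0 0 0 0.2" --pt "0 0 0 0 0 0 0.2" --pt "0 0 0 0 0 0 0.2"

```text
time: 13.0
position: [0.6114, -0.0008, 0.0306]
tool_rot: [0.695, 0.719, 0.0, -0.0]
ft_force: [-2.8, 0.5, 5.0]
finger_gap: 0.0463
```

Run:
```python
from h import *
s=cam("side"); crop(s,180,130,340,290,4,"s5.png"); st=arm.get_state(); print(st["position"],st["ft_force"])
```

```text
[ 0.61136983 -0.00085943  0.03060289] [-1.88407418  0.78457968  6.13525462]
```

View pics/s5.png

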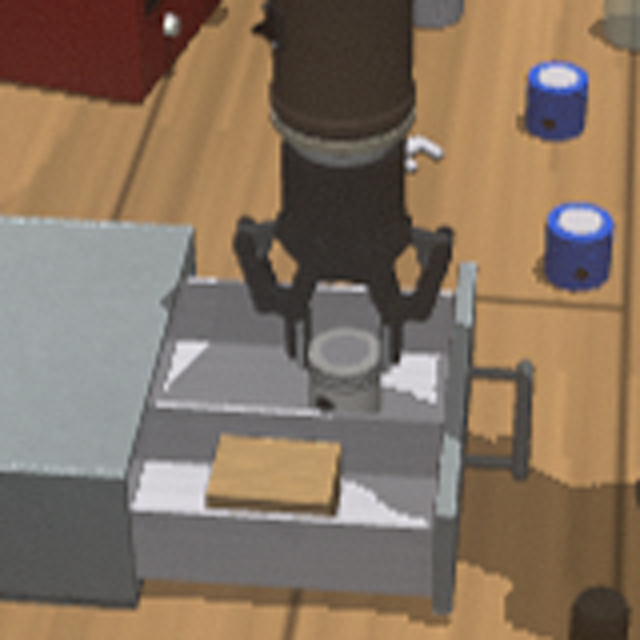

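Contact with the floor (about 6 N up). Releasing and withdrawing.

Emit:
step_arm --pt "0 0 0 0 0 0 0.65" --pt "0 0 0 0 0 0 0.7" --pt "0 0 0 0 0 0 0.75" --pt "0 0 0 0 0 0 0.8" --pt "0 0 0 0 0 0 0.8" --pt "0 0 0 0 0 0 0.8" --pt "0 0 0 0 0 0 0.8" --pt "0 0 0.2 0 0 0 0.8" --pt "0 0 0.3 0 0 0 0.8" --pt "0 0 0.4 0 0 0 0.8"

```text
time: 14.05
position: [0.6113, -0.0009, 0.0532]
tool_rot: [0.695, 0.719, -0.0, -0.0]
ft_force: [-0.5, -0.4, 0.2]
finger_gap: 0.0686
```

Emit:
step_arm --pt "0 0 0.6 0 0 0 0.8" --pt "0 0 0.8 0 0 0 0.8" --pt "0 0 1 0 0 0 0.8" --pt "0 0 1 0 0 0 0.8" --pt "0 0 1 0 0 0 0.8" --pt "0 0 1 0 0 0 0.8" --pt "0 0 1 0 0 0 0.9" --pt "-0.2 0.2 1 0 0 0 1" --pt "-0.4 0.5 1 0 0 0 1" --pt "-0.4 0.8 1 0 0 0 1"

```text
time: 15.05
position: [0.5858, 0.035, 0.29]
tool_rot: [0.696, 0.718, 0.0, 0.001]
ft_force: [0.6, 0.9, 1.1]
finger_gap: 0.0854
```

Run:
```python
from h import *
np.set_printoptions(precision=4,suppress=True)
s=cam("side"); crop(s,180,180,340,290,5,"s6.png"); st=arm.get_state(); print(st["position"],st["joint_positions"],R.from_quat(st["tool_rot"]).as_matrix()[:,1],st["finger_gap"])
c=cam("wrist"); cv2.imwrite("pics/w6.png",c["frame"][:,:,::-1])
```

```text
[0.5865 0.0398 0.2936] [-0.7099  0.3692  0.7888  1.5868 -0.273   1.2937  0.1543] [0.9994 0.0351 0.0051] 0.08542907922243283
```

View pics/s6.png

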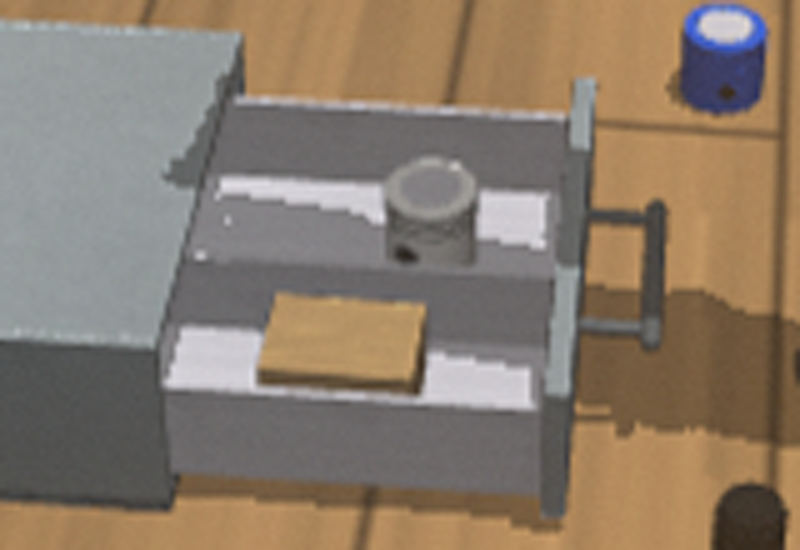

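View pics/w6.png

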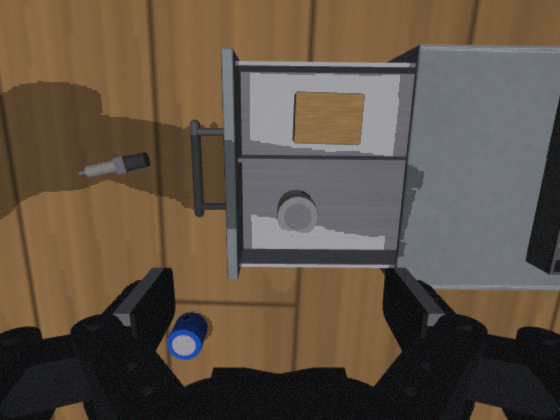

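Piston stands upright and free in the right compartment; drawer still open, carton untouched. Next, above the lamp.

Emit:
step_arm --pt "-0.4 0.8 0 0 0 0 1" --pt "-0.4 0.8 0 0 0 0 1" --pt "-0.4 0.8 0 0 0 0 1" --pt "-0.4 0.8 0 0 0 0 1" --pt "-0.4 0.8 0 0 0 0 1" --pt "-0.4 0.8 0 0 0 0 1" --pt "-0.4 0.8 0 0 0 0 1" --pt "-0.4 0.8 0 0 0 0 1" --pt "-0.4 0.8 0 0 0 0 1" --pt "-0.4 0.8 0 0 0 0 1"

```text
time: 16.15
position: [0.486, 0.2367, 0.2879]
tool_rot: [0.695, 0.719, 0.0, 0.0]
ft_force: [0.5, 0.1, 0.8]
finger_gap: 0.0853
```

Emit:
step_arm --pt "-0.4 0.8 0 0 0 0 1" --pt "-0.4 0.8 0 0 0 0 1" --pt "-0.4 0.8 0 0 0 0 1" --pt "-0.3 0.6 0 0 0 0 1" --pt "-0.1 0.3 0 0 0 0 1" --pt "0 0 0 0 0 0 1" --pt "0 0 0 0 0 0 1" --pt "0 0 0 0 0 0 1" --pt "0 0 0 0 0 0 1" --pt "0 0 0 0 0 0 1"

```text
time: 17.15
position: [0.4466, 0.3185, 0.2876]
tool_rot: [0.696, 0.719, 0.0, 0.0]
ft_force: [0.6, -0.4, 0.2]
finger_gap: 0.0854
```

Run:
```python
from h import *
np.set_printoptions(precision=4,suppress=True)
st=arm.get_state(); print(st["position"],st["joint_positions"],R.from_quat(st["tool_rot"]).as_matrix())
c=cam("wrist"); cv2.imwrite("pics/w7.png",c["frame"][:,:,::-1]); print(proj(c,[.4457,.3275,.184]),proj(c,[.4457,.3275,.082]))
t=cam("top");crop(t,180,130,320,260,5,"t7.png")
```

```text
[0.4466 0.3185 0.2876] [-1.2587  0.2826  0.7131  1.6824 -0.1935  1.2487 -0.4712] [[-0.0325  0.9995  0.0001]
 [ 0.9995  0.0325 -0.    ]
 [-0.      0.0001 -1.    ]]
[276.3531 195.0323] [276.8639 175.0148]
```

View pics/w7.png

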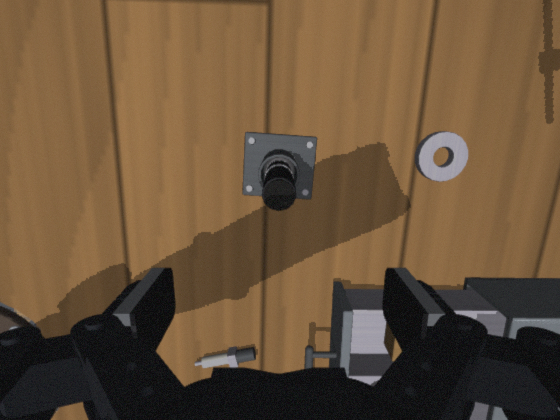

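View pics/t7.png

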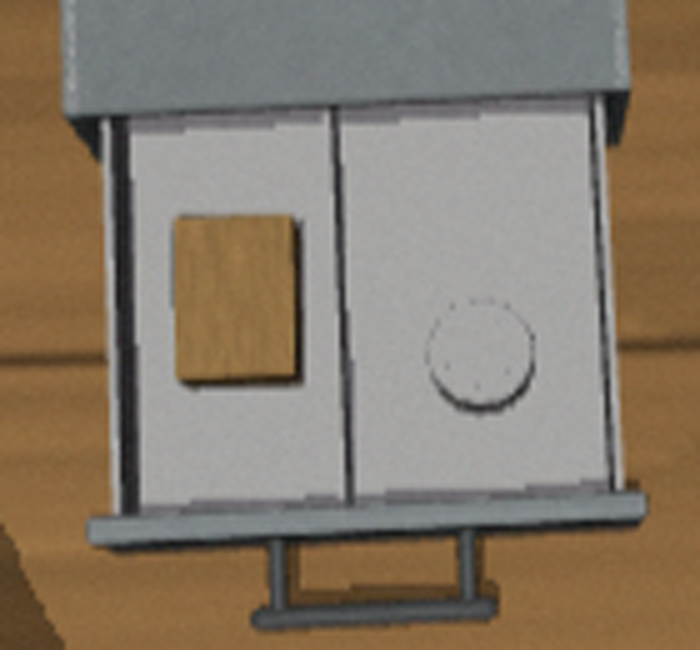

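Tail top at (279,193) in wrist, predicted (276,195), which agrees. Piston crown at (481,353) in the top crop.

Run:
```python
from h import *
np.set_printoptions(precision=4,suppress=True)
c=cam("wrist");t=cam("top");s=cam("side")
crop(c,230,120,330,220,6,"w7c.png")
print(atz(c,279,193.5,.184),atz(c,279.5,165,.01))
print("piston",atz(t,(481.5)/5-.5+180,353.5/5-.5+130,.065),atz(s,430.5/5-.5+180,190.5/5-.5+180,.065))
```

```text
[0.4476 0.3291 0.184 ] [0.4486 0.3295 0.01  ]
piston [ 0.6072 -0.0006  0.065 ] [0.6124 0.0016 0.065 ]
```

View pics/w7c.png

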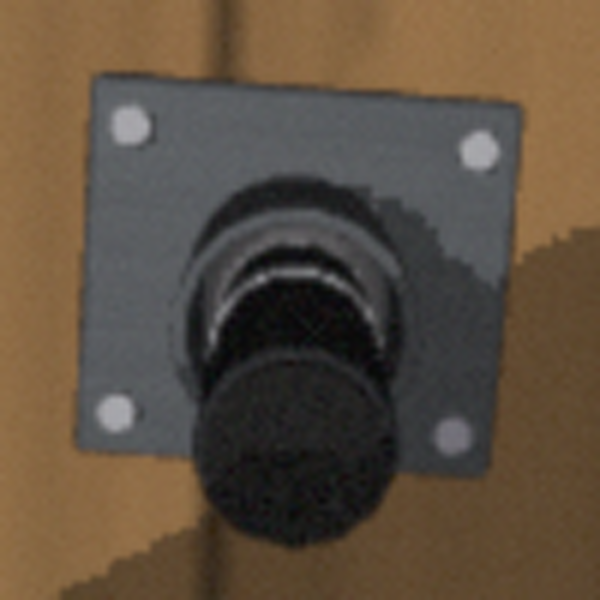

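Emit:
step_arm --pt "0 0.2 -0.4 0 0 0 1" --pt "0 0.2 -0.8 0 0 0 1" --pt "0 0 -0.8 0 0 0 1" --pt "0 0 -0.8 0 0 0 1" --pt "0 0 -0.8 0 0 0 1" --pt "0 0 -0.8 0 0 0 1" --pt "0 0 -0.8 0 0 0 1" --pt "0 0 -0.8 0 0 0 1" --pt "0 0 -0.4 0 0 0 1" --pt "0 0 -0.3 0 0 0 1"

```text
time: 18.4
position: [0.446, 0.329, 0.1189]
tool_rot: [0.695, 0.719, -0.001, 0.0]
ft_force: [-0.5, 0.4, 0.7]
finger_gap: 0.0856
```

Run:
```python
from h import *
np.set_printoptions(precision=4,suppress=True)
st=arm.get_state(); print(st["position"],st["ft_force"])
c=cam("wrist"); cv2.imwrite("pics/w8.png",c["frame"][:,:,::-1])
s=cam("side");crop(s,260,150,400,370,3,"s8.png")
```

```text
[0.446  0.329  0.1189] [-0.5277  0.3666  0.6627]
```

View pics/w8.png

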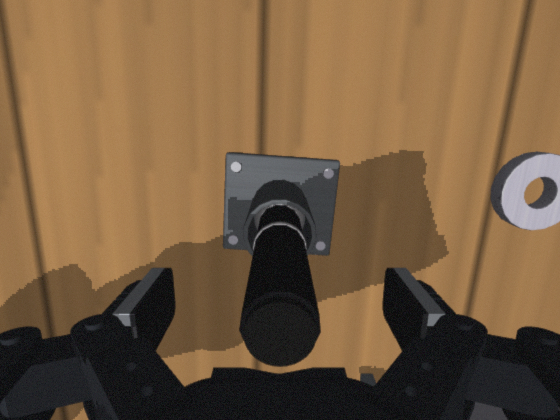

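View pics/s8.png

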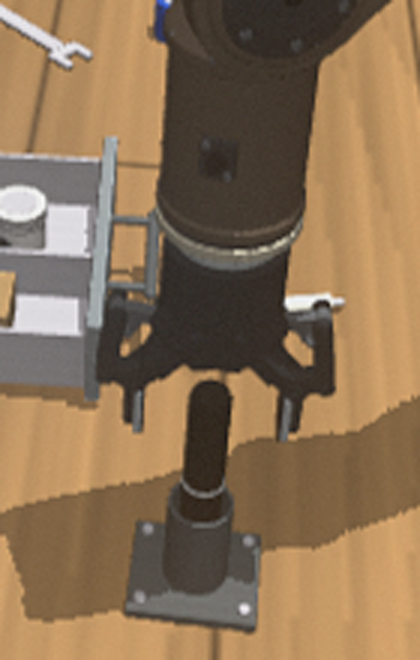

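The lamp tail (col 280) is centred between the fingers (cols 172 to 385). Closing and lifting a little.

Emit:
step_arm --pt "0 0 0 0 0 0 0.1" --pt "0 0 0 0 0 0 0.1" --pt "0 0 0 0 0 0 0.1" --pt "0 0 0 0 0 0 0.1" --pt "0 0 0 0 0 0 0.1" --pt "0 0 0 0 0 0 0.1" --pt "0 0 0 0 0 0 0.1" --pt "0 0 0 0 0 0 0.1" --pt "0 0 0.2 0 0 0 0.1" --pt "0 0 0.4 0 0 0 0.1" --squeeze 70

```text
time: 19.5
position: [0.4457, 0.3287, 0.1349]
tool_rot: [0.695, 0.719, -0.001, -0.0]
ft_force: [1.4, -0.3, -1.4]
finger_gap: 0.0265
```

Emit:
step_arm --pt "0 0 0.4 0 0 0 0.1" --pt "0 0 0.5 0 0 0 0.1" --pt "0 0 0.6 0 0 0 0.1" --pt "0 0 0.8 0 0 0 0.1" --pt "0 0 0.8 0 0 0 0.1" --pt "0 0 0.8 0 0 0 0.1" --pt "0 0 0.8 0 0 0 0.1" --pt "0 0 0.4 0 0 0 0.1" --pt "0 0 0 0 0 0 0.1" --pt "0 0 0 0 0 0 0.1"

```text
time: 20.5
position: [0.446, 0.329, 0.2621]
tool_rot: [0.695, 0.719, -0.0, -0.0]
ft_force: [-0.7, -0.3, -1.8]
finger_gap: 0.0267
```

Run:
```python
from h import *
np.set_printoptions(precision=4,suppress=True)
st=arm.get_state(); print(st["position"],st["ft_force"],st["finger_gap"])
c=cam("wrist"); cv2.imwrite("pics/w9.png",c["frame"][:,:,::-1])
s=cam("side");crop(s,240,120,420,380,3,"s9.png")
```

```text
[0.446  0.329  0.2621] [-0.7389 -0.2619 -1.8128] 0.026706145795480484
```

View pics/w9.png

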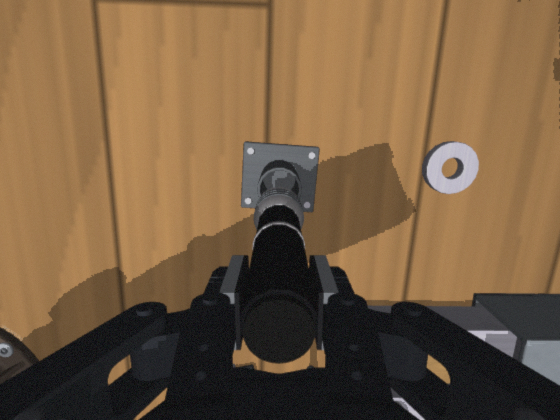

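View pics/s9.png

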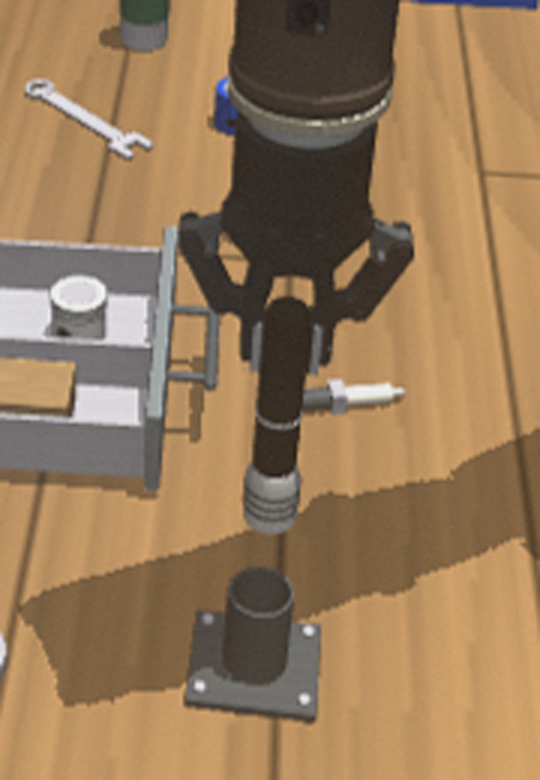

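The lamp is out and held (weight about 1.8 N, lens about 105 mm past the TCP). Tilting it with the tail to the left, lens towards -y, while moving over the drawer.

Emit:
step_arm --pt "0.3 0 0.1 -0.2 0 0 0.1" --pt "0.4 -0.2 0.1 -0.4 0 0 0.1" --pt "0.4 -0.2 0.1 -0.4 0 0 0.1" --pt "0.4 -0.2 0.1 -0.4 0 0 0.1" --pt "0.4 -0.2 0 -0.4 0 0 0.1" --pt "0.4 -0.2 0 -0.4 0 0 0.1" --pt "0.4 -0.2 0 -0.4 0 0 0.1" --pt "0.4 -0.2 0 -0.4 0 0 0.1" --pt "0.4 -0.2 0 -0.4 0 0 0.1" --pt "0.4 -0.2 0 -0.4 0 0 0.1"

```text
time: 21.6
position: [0.5445, 0.2843, 0.2719]
tool_rot: [0.681, 0.705, -0.143, 0.138]
ft_force: [0.1, -0.1, -1.4]
finger_gap: 0.0263
```

```bash
cat > chk.py <<'E'
from h import *
np.set_printoptions(precision=4,suppress=True)
def rep(P=(.611,0,.0425),L=.105):
    st=arm.get_state(); M=R.from_quat(st["tool_rot"]).as_matrix(); u=M[:,2]; lens=st["position"]+L*u
    q=np.array(P)-lens; a=q@u
    print(st["time"],"tcp",st["position"],"q",st["joint_positions"],"u",u,"tilt",np.degrees(np.arccos(-u[2])),"lens",lens,"ahead",a,"miss",q-a*u,"F",st["ft_force"])
rep()
E
python3 chk.py
```

```text
21.6 tcp [0.5445 0.2843 0.2719] q [-1.1769  0.6152  0.7549  1.3672 -0.0534  1.4956 -0.4382] u [-0.0003 -0.3905 -0.9206] tilt 22.986164727502764 lens [0.5445 0.2433 0.1752] ahead 0.21716981752538828 miss [ 0.0666 -0.1585  0.0672] F [ 0.0576 -0.0797 -1.3965]
```

Emit:
step_arm --pt "0.3 -0.5 0 -0.4 0 0 0.1" --pt "0.3 -0.5 0 -0.4 0 0 0.1" --pt "0.3 -0.5 -0.1 -0.4 0 0 0.1" --pt "0.3 -0.5 -0.2 -0.4 0 0 0.1" --pt "0.3 -0.5 -0.3 -0.4 0 0 0.1" --pt "0.3 -0.5 -0.3 -0.4 0 0 0.1" --pt "0.3 -0.5 -0.3 -0.4 0 0 0.1" --pt "0.3 -0.5 -0.3 -0.4 0 0 0.1" --pt "0.2 -0.3 -0.3 -0.3 0 0 0.1" --pt "0.1 -0.2 -0.2 -0.2 0 0 0.1"

```text
time: 22.6
position: [0.6114, 0.1709, 0.2212]
tool_rot: [0.642, 0.664, -0.276, 0.267]
ft_force: [-0.2, -0.7, -1.3]
finger_gap: 0.0264
```

Emit:
step_arm --pt "0 0 0 0 0 0 0.1" --pt "0 0 0 0 0 0 0.1" --pt "0 0 0 0 0 0 0.1" --pt "0 0 0 0 0 0 0.1" --pt "0 0 0 0 0 0 0.1" --pt "0 0 0 0 0 0 0.1" --pt "0 0 0 0 0 0 0.1" --pt "0 0 0 0 0 0 0.1" --pt "0 0 0 0 0 0 0.1" --pt "0 0 0 0 0 0 0.1"

```text
time: 23.6
position: [0.6113, 0.1716, 0.2225]
tool_rot: [0.642, 0.664, -0.275, 0.266]
ft_force: [-0.9, -0.3, -0.8]
finger_gap: 0.0265
```

Run:
```python
from chk import *
print(arm.get_state()["finger_gap"],arm.get_state()["qvel"])
s=cam("side"); cv2.imwrite("pics/s10.png",s["frame"][:,:,::-1]); crop(s,190,100,350,280,4,"s10c.png")
t=cam("top"); crop(t,180,130,320,260,5,"t10.png")
c=cam("wrist"); cv2.imwrite("pics/w10.png",c["frame"][:,:,::-1])
```

```text
23.6 tcp [0.6113 0.1716 0.2225] q [-1.1102  0.8467  0.807   1.3499  0.139   1.4816 -0.4023] u [ 0.     -0.7071 -0.7071] tilt 45.00108698921686 lens [0.6113 0.0974 0.1483] ahead 0.14364397215635594 miss [-0.0003  0.0042 -0.0042] F [-0.9121 -0.267  -0.7636]
0.026491043573423995 [ 0.0005  0.0015 -0.0008 -0.0004 -0.0002  0.001   0.0002]
```

View pics/s10.png

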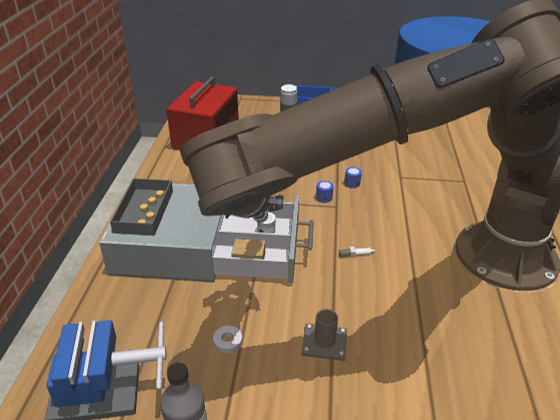

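View pics/t10.png

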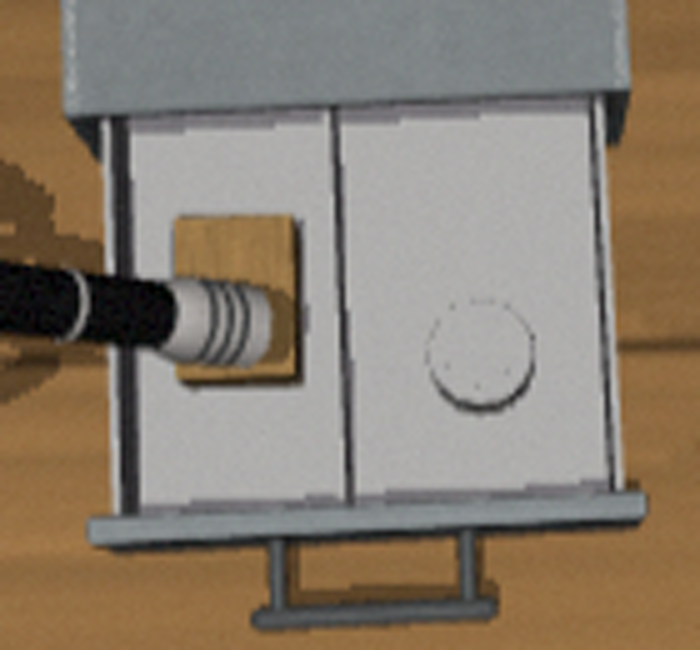

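View pics/s10c.png

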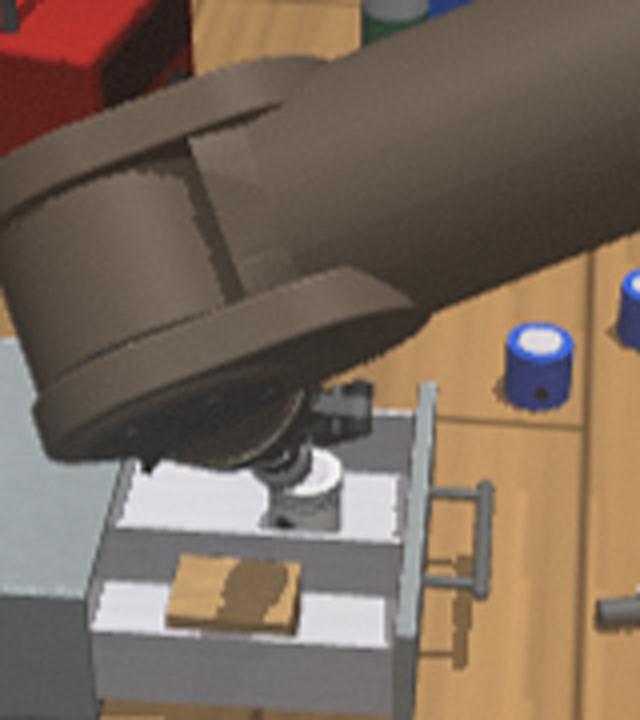

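View pics/w10.png

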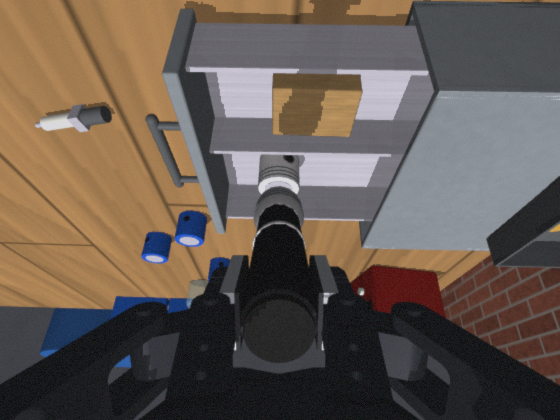

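Run:
```python
from h import *
t=cam("top");c=cam("wrist")
st=arm.get_state(); u=R.from_quat(st["tool_rot"]).as_matrix()[:,2]; lens=st["position"]+.105*u
f=t["frame"][130:260,180:320,::-1]; f=cv2.resize(f,None,fx=5,fy=5,interpolation=cv2.INTER_CUBIC)
w=c["frame"][:,:,::-1].copy()
for d in (0,.035,.045,.17):
    p=proj(t,lens-d*u); cv2.circle(f,tuple(int(x) for x in ((p-[180,130]+.5)*5)),4,(0,0,255),-1); 
    p=proj(c,lens-d*u); cv2.circle(w,tuple(int(x) for x in p),2,(0,0,255),-1)
for cc,im,k,o in((t,f,5,[180,130]),(c,w,1,[0,0])):
    p=proj(cc,[.611,0,.065]); cv2.circle(im,tuple(int(x) for x in ((p-o+.5)*k)),3,(0,255,0),-1)
cv2.imwrite("pics/t11.png",f); cv2.imwrite("pics/w11.png",cv2.resize(w[130:370,200:360],None,fx=2.5,fy=2.5))
```

```text
(no output)
```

View pics/t11.png

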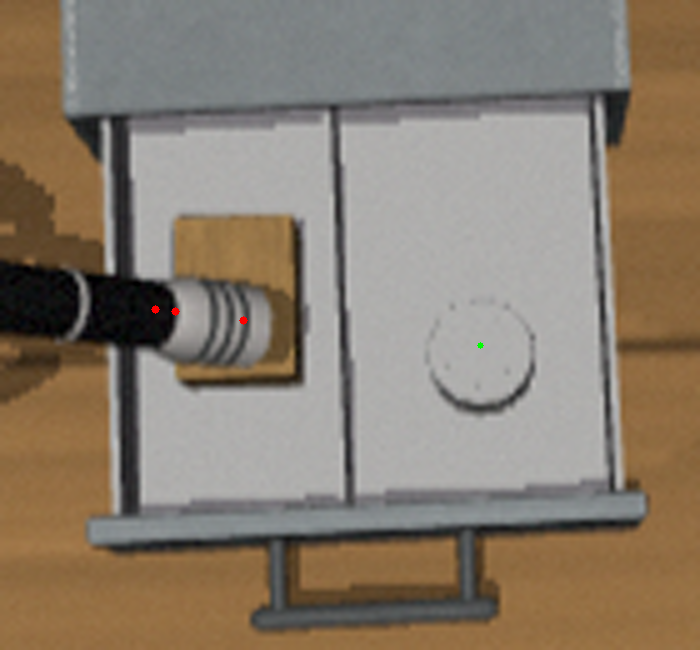

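View pics/w11.png

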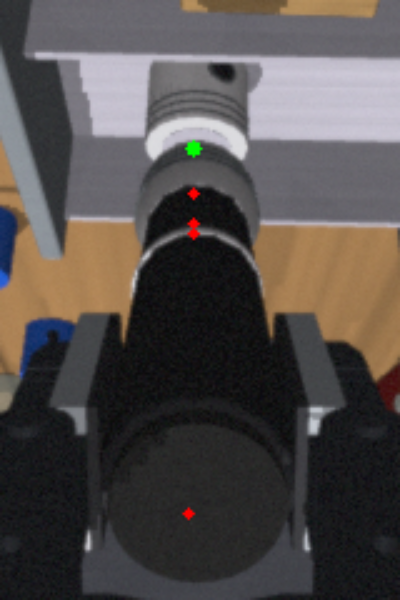

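Run:
```python
from h import *
t=cam("top");c=cam("wrist")
st=arm.get_state(); M=R.from_quat(st["tool_rot"]).as_matrix(); u=M[:,2]; lens=st["position"]+.105*u
f=t["frame"][130:260,140:320,::-1]; f=cv2.resize(f,None,fx=4,fy=4,interpolation=cv2.INTER_CUBIC)
w=cv2.resize(c["frame"][130:370,200:360,::-1],None,fx=2.5,fy=2.5,interpolation=cv2.INTER_CUBIC)
a=np.linspace(0,2*np.pi,60)
for d,r in ((0,.018),(.035,.018),(.045,.014),(.17,.014)):
    for x in a:
        P=lens-d*u+r*(np.cos(x)*M[:,0]+np.sin(x)*M[:,1])
        p=(proj(t,P)-[140,130]+.5)*4; cv2.circle(f,tuple(int(z) for z in p),1,(0,0,255),-1)
        p=(proj(c,P)-[200,130]+.5)*2.5; cv2.circle(w,tuple(int(z) for z in p),1,(0,0,255),-1)
cv2.imwrite("pics/t12.png",f); cv2.imwrite("pics/w12.png",w); print(st["time"])
```

```text
23.95
```

View pics/t12.png

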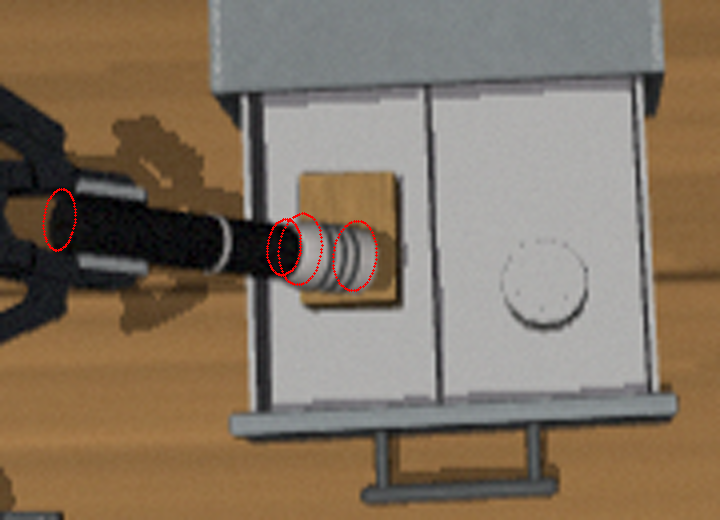

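View pics/w12.png

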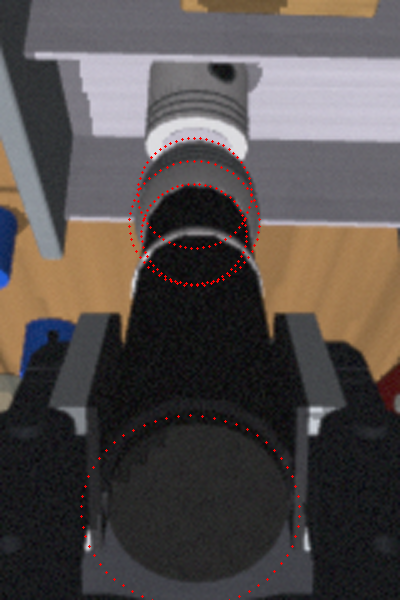

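The model outline matches the lamp in both views: aligned in the grip, about 45° tilt, about 144 mm to the piston, about 6 mm beam miss. The arm is still, so I'm handing in.

Run:
```python
from bench import arm
print(arm.sign_off()); print(arm.get_state()["time"])
```

```text
the job is handed in; nothing more can be done
None
the job is handed in; nothing more can be done
```

The job is handed in, and as far as my checks show it was done as asked. The interface gives no verdict.

- **Piston:** I picked the silver piston from among the three blue decoys and lowered it until it touched the compartment floor. I let go there, and it stands crown up near (0.61, 0.00).
- **Lamp:** I drew it straight out of its holder and held it over the drawer, lens low and tail to the left.
- **Last checks, all from tool pose and images:**
  - The lamp is tilted 45.0°, with the lens about 148 mm up.
  - The piston is about 144 mm ahead of the lens, and the beam passes about 6 mm from its centre.
  - The arm was still, with the grip firm on the handle and clear of everything.
  - The drawer, carton and blue pistons look unmoved. I did not check the other loose items separately.
  - The clock stood at about 24 s, against the 58 s limit.
- **Disagreements:** The top and side cameras differed by up to 5 mm on the piston's position. The piston also showed about 3 mm off its expected spot in the top view. Both are small against the 40 mm allowed for the beam.

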